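Set the stock tags on the rocker bench

TASK

Bring the stock board up to date: flip over every hinged tag that shows the wrong face, so that the tags in front of the full bins lie with the round disc facing up and the tags in front of the bins that have run low lie with the straight bar facing up. Push the tags over with a fingertip, never pinching or gripping them, and leave the tags that are already right as they are. Do not shift the bins or the things lying about.

Things in the scene. Friction and masses are not known exactly. Their poses are not given: they have to be found in the camera images.
- board: Fixed plywood stock board lying on the bench, top 15 mm up. Origin: underside, below the middle of the row of tags; x points to the bins, y along the row, hinge pins along y. Four steel tag brackets (56 x 84 mm, 32 mm tall) at x = 0, y about -195, -65, 65, 195 mm (6 mm either way), which tag is where varies; each tag's bin stands straight behind it, centre at x = 190 mm, front at 120 mm.
- tag_a (a joint): Lean of tag a, rad: 0 upright, positive towards its bin, negative towards the robot. At -0.70 or +0.70 it rests on a stop pin of the bracket and stays by its weight; it turns freely and falls to the other side once past upright. Leaning towards the bin its DISC face is uppermost and shows; towards the robot, its BAR face. Pin 31 mm above the bench, free edge 80 mm from the pin.
- disc_a: Ply on the side of tag a away from the bin: pale wood with a round dark-wood disc 46 mm across; 72 (y) x 74 (z) mm, 4 mm thick. Origin at its centre, 43 mm from the hinge pin, 2 mm off the tag's mid-plane; z points to the free edge, y along the pin. The whole tag (both plies) is a plate 72 mm wide, 8 mm thick, 45 g, its free edge 92 mm above the bench at rest, 111 mm when upright.
- bar_a: Ply on the bin side of tag a: pale wood with one straight dark-wood bar 56 x 13 mm; 72 (y) x 74 (z) mm, 4 mm thick. Origin at its centre, 43 mm from the hinge pin, 2 mm off the tag's mid-plane on the other side than the disc ply; z points to the free edge, y along the pin.
- tag_b (a joint): Lean of tag b, rad: 0 upright, positive towards its bin, negative towards the robot. At -0.70 or +0.70 it rests on a stop pin of the bracket and stays by its weight; it turns freely and falls to the other side once past upright. Leaning towards the bin its DISC face is uppermost and shows; towards the robot, its BAR face. Pin 31 mm above the bench, free edge 80 mm from the pin.
- disc_b: Ply on the side of tag b away from the bin: pale wood with a round dark-wood disc 46 mm across; 72 (y) x 74 (z) mm, 4 mm thick. Origin at its centre, 43 mm from the hinge pin, 2 mm off the tag's mid-plane; z points to the free edge, y along the pin. The whole tag (both plies) is a plate 72 mm wide, 8 mm thick, 45 g, its free edge 92 mm above the bench at rest, 111 mm when upright.
- bar_b: Ply on the bin side of tag b: pale wood with one straight dark-wood bar 56 x 13 mm; 72 (y) x 74 (z) mm, 4 mm thick. Origin at its centre, 43 mm from the hinge pin, 2 mm off the tag's mid-plane on the other side than the disc ply; z points to the free edge, y along the pin.
- tag_c (a joint): Lean of tag c, rad: 0 upright, positive towards its bin, negative towards the robot. At -0.70 or +0.70 it rests on a stop pin of the bracket and stays by its weight; it turns freely and falls to the other side once past upright. Leaning towards the bin its DISC face is uppermost and shows; towards the robot, its BAR face. Pin 31 mm above the bench, free edge 80 mm from the pin.
- disc_c: Ply on the side of tag c away from the bin: pale wood with a round dark-wood disc 46 mm across; 72 (y) x 74 (z) mm, 4 mm thick. Origin at its centre, 43 mm from the hinge pin, 2 mm off the tag's mid-plane; z points to the free edge, y along the pin. The whole tag (both plies) is a plate 72 mm wide, 8 mm thick, 45 g, its free edge 92 mm above the bench at rest, 111 mm when upright.
- bar_c: Ply on the bin side of tag c: pale wood with one straight dark-wood bar 56 x 13 mm; 72 (y) x 74 (z) mm, 4 mm thick. Origin at its centre, 43 mm from the hinge pin, 2 mm off the tag's mid-plane on the other side than the disc ply; z points to the free edge, y along the pin.
- tag_d (a joint): Lean of tag d, rad: 0 upright, positive towards its bin, negative towards the robot. At -0.70 or +0.70 it rests on a stop pin of the bracket and stays by its weight; it turns freely and falls to the other side once past upright. Leaning towards the bin its DISC face is uppermost and shows; towards the robot, its BAR face. Pin 31 mm above the bench, free edge 80 mm from the pin.
- disc_d: Ply on the side of tag d away from the bin: pale wood with a round dark-wood disc 46 mm across; 72 (y) x 74 (z) mm, 4 mm thick. Origin at its centre, 43 mm from the hinge pin, 2 mm off the tag's mid-plane; z points to the free edge, y along the pin. The whole tag (both plies) is a plate 72 mm wide, 8 mm thick, 45 g, its free edge 92 mm above the bench at rest, 111 mm when upright.
- bar_d: Ply on the bin side of tag d: pale wood with one straight dark-wood bar 56 x 13 mm; 72 (y) x 74 (z) mm, 4 mm thick. Origin at its centre, 43 mm from the hinge pin, 2 mm off the tag's mid-plane on the other side than the disc ply; z points to the free edge, y along the pin.
- bin_seats: FULL: loose plywood bin, open at the top, 140 x 106 x 50 mm, walls 6 mm, standing on the board behind a tag. Origin: centre of its underside. Stacked with six small rectangular boards, 28 mm higher than its rim (top 78 mm above its underside).
- bin_wheels: FULL: loose plywood bin, open at the top, 140 x 106 x 50 mm, walls 6 mm, standing on the board behind a tag. Origin: centre of its underside. Two columns of six wooden wheels (58 mm across), 28 mm higher than its rim (top 78 mm above its underside).
- bin_slats: RUN LOW, not full: loose plywood bin, open at the top, 140 x 106 x 50 mm, walls 6 mm, standing on the board behind a tag. Origin: centre of its underside. Only one narrow slat, 112 x 34 x 12 mm, lies on its floor.
- bin_pegs: RUN LOW, not full: loose plywood bin, open at the top, 140 x 106 x 50 mm, walls 6 mm, standing on the board behind a tag. Origin: centre of its underside. Only two short pegs, 20 mm thick, lie on its floor.
- knob_blank: Bystander: loose turned wooden knob, 26 mm across, 33 mm tall, standing on the board in front of the gap between the two middle tags. Origin: centre of its underside.
- dowel_stub: Bystander: loose dowel piece, 18 mm across, 40 mm tall, standing on the board, in the gap between two tags. Origin: centre of its underside.
- glue: Bystander: loose glue bottle, 60 mm across, 170 mm tall. Origin: centre of its underside.
- rocker: Bystander: loose arc-shaped rocker blank lying flat, about 260 x 180 x 14 mm. Origin: on its underside, in the middle of the arc.
- sanding_block: Bystander: loose cork sanding block, 67 x 112 x 32 mm. Origin: centre of its underside.
- tape_measure: Bystander: loose tape measure, 66 x 34 x 62 mm. Origin: centre of its underside.
- try_square: Bystander: loose try square lying flat, stock 110 mm along x, blade 170 mm along +y, 18 mm thick. Origin: on its underside, near the corner.
Things that resemble listed ones, but are neither listed nor needed, are in the scene too. Leave any purple look-alike of the bin_seats alone.

How it is judged:
By the outcome, as a careful person would: the job done as asked, in the order asked, and still so for the second after the job is handed in, with the robot touching nothing.
It also fails if it takes over 48 s, if anything falls off the work surface, if the arm or the gripper's body presses on something with over 40 N, if the wrist force passes 120 N, or if a joint passes its speed limit or range.

ROBOT

A 7-joint arm with a two-finger parallel gripper is mounted at the origin on the work surface. World frame = base frame: x ahead of the robot, y to its left, z up, the work surface at z = 0. Lengths are in m, angles in degrees, forces in N, time in s.
With the tool pointing down it reaches from about 0.4 to 0.9 m from the base axis. Payload 5.6 kg.
Tool frame: the origin (TCP) lies between the finger pads; the fingertips stand 22 mm ahead of it and the grasp point (between the pads) lies 3 mm ahead of it; z points along the fingers, y is the direction in which the jaws open and shut (so a half turn about z gives the same grasp; the last joint's range is limited). The gripper opens to 92 mm and grips with 3 to 60 N. Pads are 20 mm wide; open, the fingers measure 128 mm over their backs; the gripper's body (75 mm by 189 mm) begins 69 mm behind the grasp point.
Start: joints at [-68.984, 26.786, -0.665, 91.828, 0.344, 61.387, -3.226], TCP at [0.259, 0.596, 0.237] pointing down, gripper open.
Joint ranges: [-144.91, 144.91], [-17.63, 115.5], [-89.93, 88.59], [15.96, 139.68], [-74.01, 254.01], [8.47, 105.57], [-167.45, 167.45]. Speed limits (degrees/s): [147.25, 147.25, 180, 180, 180, 180, 180].

INTERFACE

Orientations are given as [roll, pitch, yaw] about the fixed x, y, z axes, in that order (R = Rz(yaw) Ry(pitch) Rx(roll)).
In Python, from cell import ctrl gives the robot as it stands.
- The arm moves only by the tool apply_moves, never from a script. Its arguments are lists of equal length, an entry for each row: "linear": the shift along the tool's x, y, z in mm, a list of three; "turn": the turn, a rotation vector about the tool's x, y, z in degrees, a list of three. A call has exactly 10 rows; each row shifts and turns the pose as measured when the row begins, along the tool's axes as they then stand; what a row does not reach is not made up. A row lasts 1/8 s, in which the tool goes at most 62.5 mm and 10.7 degrees, less where a joint would pass 70% of its speed; a pose out of reach is approached as far as the arm can. A call with a gripper value outside its range is refused whole. "jaw" is the closure, from 0 (fully open) to 1 (shut), set as the call begins (left out, the last holds). The fingers move at their own pace and stop on an object; "squeeze" is the grip in N (left out, the last holds). Time passes only in rows, so rows that do not move let the fingers close, or fill a call up. It gives the time, the measured TCP pose, the force and the opening at its end, in the units of the state.
- ctrl.read_state(): the state, without advancing time (a new reading comes with each control period).
- ctrl.capture(name): name is "scene" or "top"; returns a dict with "img" (384x512x3 uint8, red, green, blue), "range_z" (384x512 float32, m along the optical axis (not along the pixel's ray), 0 where there is no reading), "vfov" (degrees; the focal length in pixels is half the picture's height over the tangent of half this angle, whatever the lens; pixels are square), "cx", "cy" (the principal point, pixels), "T" (4x4, takes a point from camera to world coordinates). Camera axes: x right, y up, looking along -z (the intrinsics and any distortion apply to the point x, -y, -z); pixel columns grow to the right and rows downward; lengths in m; the calibration is good to about 2 mm. A picture is of the moment at which its call begins.
- ctrl.hand_in(): hands the job in, once; it reports no verdict.
Trained networks look in a picture, given as the dict that the camera call returned (one of the last four; its "shot" number tells which), for a name from the list of things; names that differ only in an ending like _2 or _b are one class to them, and where a whole thing is asked for, a point or a joint stands for the part that bears it (a point fixed in the world has none). Each returns a list of dicts, best first, with "score" (0 to 1); they miss things now and then, are a little off and sometimes report something else, mostly with a low value. They report only what shows in the picture. A call takes as long as a camera call. They do not tell look-alikes from the thing itself.
- ctrl.regions_of(picture, name): "mask" (384x512 bool, what is visible of it) and "extent" ([centre column, centre row, width, height] in pixels, round what is visible of it).
The state is a dict: "clock": time; "joint_pos": joint angles; "qd": joint speeds; "tau": joint torques, N m; "tool_pos": TCP position; "eef_rot": TCP orientation; "wrist_force": force on the tool from outside, world axes, zero at the start; "moment": the same for the moment, N m; "finger_gap": opening from 0.0 (shut) to 1.0 (fully open).
Only numpy, scipy, OpenCV 4.12 (cv2) and the standard library are available. Lean on these libraries where they do the work, as an engineer would, in place of code of your own. Each camera call takes 0.05 s, during which the arm holds its last target.

## Working session

There is one attempt and no reset: what is moved stays moved. The work goes in short steps, Python scripts to look and compute and a tool call to move; the robot and the scene stay as the last step left them, time stands still between calls to the robot, and variables do not carry over. Pictures are saved under pics/ and viewed, and the job is handed in when it is done.

Besides the shell and the picture viewer there is one more tool, called after "Emit:" as name(argument=value, ...) on one line, values as JSON. apply_moves: Moves the arm, as the interface text tells. Its arguments: {"type":"object","properties":{"linear":{"type":"array","items":{"type":"array","items":{"type":"number"}}},"turn":{"type":"array","items":{"type":"array","items":{"type":"number"}}},"jaw":{"type":"number"},"squeeze":{"type":"number"}},"required":["linear","turn"]}

```bash
ls; mkdir -p pics
cat > h.py <<'E'
import numpy as np, cv2
from cell import ctrl
def save(n,img,s=1.5):
    cv2.imwrite('pics/'+n,cv2.resize(img[:,:,::-1],None,fx=s,fy=s,interpolation=cv2.INTER_CUBIC))
def world(d):
    H,W=d['range_z'].shape
    f=H/2/np.tan(np.radians(d['vfov'])/2)
    u,v=np.meshgrid(np.arange(W),np.arange(H))
    z=d['range_z']
    P=np.stack([(u-d['cx'])/f*z,-(v-d['cy'])/f*z,-z,np.ones_like(z)],-1)
    return (P@np.array(d['T']).T)[...,:3]
E
python3 - <<'E'
from h import *
import pickle
for n in('scene','top'):
    d=ctrl.capture(n); save(n+'0.png',d['img']); pickle.dump(d,open(n+'0.pkl','wb'))
    print({k:v for k,v in d.items() if k not in('img','range_z')})
print(ctrl.read_state())
E
```

```text
pics
{'vfov': 52.71209111025606, 'cx': 257.12854991102546, 'cy': 191.74300527808734, 'T': array([[-0.80373446, -0.34197061,  0.48689529,  1.12576649],
       [ 0.59497105, -0.4681424 ,  0.65333923,  0.72124764],
       [ 0.00451351,  0.81479985,  0.57972479,  0.76320664],
       [ 0.        ,  0.        ,  0.        ,  1.        ]]), 'shot': 1}
{'vfov': 47.83968836643123, 'cx': 251.54671659638805, 'cy': 185.31107953431456, 'T': array([[-2.16613446e-02,  9.89426534e-01, -1.43408226e-01,
         3.31530062e-01],
       [-9.99762595e-01, -2.17749940e-02,  7.77118450e-04,
        -4.42597570e-02],
       [-2.35381165e-03,  1.43391014e-01,  9.89663315e-01,
         1.43731550e+00],
       [ 0.00000000e+00,  0.00000000e+00,  0.00000000e+00,
         1.00000000e+00]]), 'shot': 2}
{'clock': 0.1, 'joint_pos': array([-68.98346733,  26.82918372,  -0.6633161 ,  91.87498784,
         0.342994  ,  61.3880779 ,  -3.22744505]), 'qd': array([-0.05206711, -0.09346382,  0.09351892,  0.0335744 , -0.01415671,
       -0.188116  , -0.03938728]), 'tau': array([ 9.99145232e-04, -5.21651495e+01, -1.25912513e-02, -2.44370985e+01,
       -5.67855046e-02,  1.40706790e-02,  5.49418030e-05]), 'tool_pos': array([0.25885637, 0.59569642, 0.23576037]), 'eef_rot': array([-1.79909952e+02,  6.55871337e-03,  1.56512673e+02]), 'wrist_force': array([ 0.30689646, -0.25990399, -0.4212358 ]), 'moment': array([-0.01079278, -0.0716981 , -0.00402331]), 'finger_gap': 0.9974389131659761}
```

View pics/scene0.png

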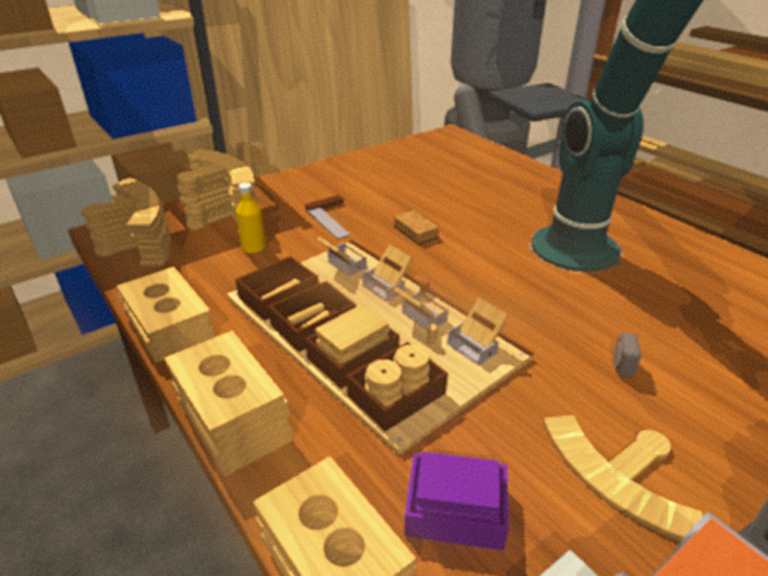

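View pics/top0.png

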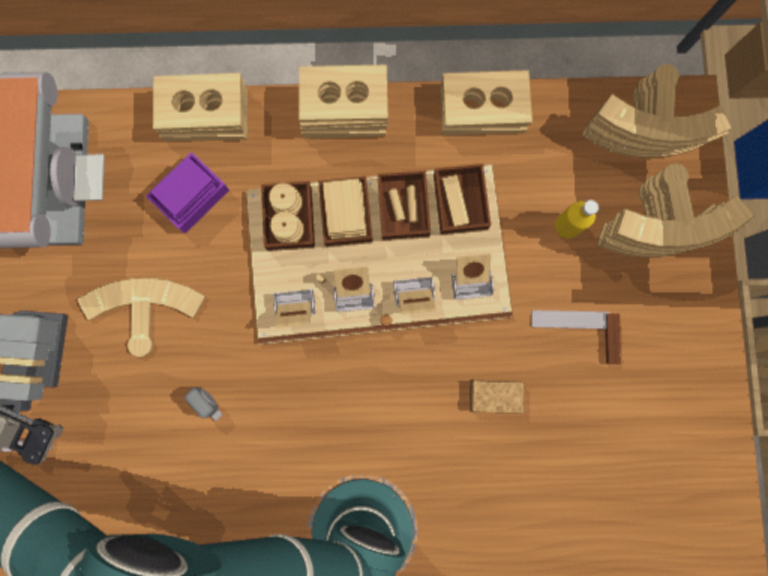

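Run:
```python
from h import *
import pickle
d=pickle.load(open('top0.pkl','rb'))
save('crop0.png',d['img'][105:235,155:350],4)
P=world(d)
for n in['tag_a','disc_a','bar_a','bin_seats','bin_wheels','bin_slats','bin_pegs','knob_blank','dowel_stub','board']:
    for r in ctrl.regions_of({**d},n)[:5]:
        m=r['mask']&(d['range_z']>0)
        print(n,round(r['score'],2),np.round(r['extent']),np.round(np.median(P[m],0),3),np.round(np.percentile(P[m],[3,97],axis=0),3).tolist())
# grid fit of brackets: heights
```

```text
tag_a 0.92 [196. 210.  22.  22.] [0.458 0.135 0.069] [[0.434, 0.102, 0.035], [0.488, 0.168, 0.095]]
tag_a 0.87 [279. 202.  28.  18.] [ 0.482 -0.128  0.065] [[0.454, -0.161, 0.016], [0.514, -0.092, 0.095]]
tag_a 0.81 [235. 189.  25.  27.] [0.52  0.009 0.066] [[0.493, -0.024, 0.032], [0.548, 0.042, 0.093]]
tag_a 0.56 [313. 178.  25.  23.] [ 0.542 -0.248  0.067] [[0.514, -0.283, 0.033], [0.57, -0.215, 0.095]]
disc_a 0.79 [234. 188.  25.  19.] [0.522 0.009 0.068] [[0.499, -0.024, 0.041], [0.542, 0.041, 0.092]]
disc_a 0.74 [316. 180.  28.  23.] [ 0.543 -0.249  0.068] [[0.518, -0.283, 0.034], [0.568, -0.215, 0.094]]
disc_a 0.37 [259. 212.   8.   5.] [ 0.443 -0.061  0.045] [[0.434, -0.071, 0.04], [0.453, -0.051, 0.052]]
bar_a 0.73 [194. 209.  26.  17.] [0.457 0.135 0.07 ] [[0.433, 0.102, 0.031], [0.483, 0.171, 0.095]]
bar_a 0.52 [276. 200.  23.  15.] [ 0.478 -0.126  0.071] [[0.456, -0.158, 0.04], [0.504, -0.092, 0.095]]
bin_seats 0.84 [231. 139.  38.  46.] [0.674 0.021 0.089] [[0.613, -0.027, 0.02], [0.749, 0.073, 0.097]]
bin_seats 0.71 [235. 190.  29.  21.] [0.519 0.008 0.063] [[0.491, -0.
[... 295 characters left out ...]
0.065] [[0.491, -0.024, 0.032], [0.548, 0.042, 0.093]]
bin_slats 0.74 [308. 134.  39.  44.] [ 0.708 -0.236  0.031] [[0.636, -0.285, 0.017], [0.772, -0.18, 0.067]]
bin_pegs 0.79 [272. 139.  34.  44.] [ 0.694 -0.108  0.026] [[0.624, -0.157, 0.015], [0.761, -0.055, 0.067]]
knob_blank 0.61 [258. 212.   3.   6.] [ 0.442 -0.061  0.046] [[0.435, -0.067, 0.04], [0.449, -0.054, 0.052]]
dowel_stub 0.73 [253. 170. 176. 118.] [ 0.553 -0.044  0.015] [[0.418, -0.317, 0.008], [0.738, 0.226, 0.021]]
dowel_stub 0.22 [314. 180.  23.  20.] [ 0.543 -0.248  0.066] [[0.514, -0.283, 0.03], [0.571, -0.215, 0.094]]
board 0.69 [254. 169. 176. 119.] [ 0.555 -0.044  0.015] [[0.42, -0.316, 0.008], [0.738, 0.226, 0.021]]
```

View pics/crop0.png

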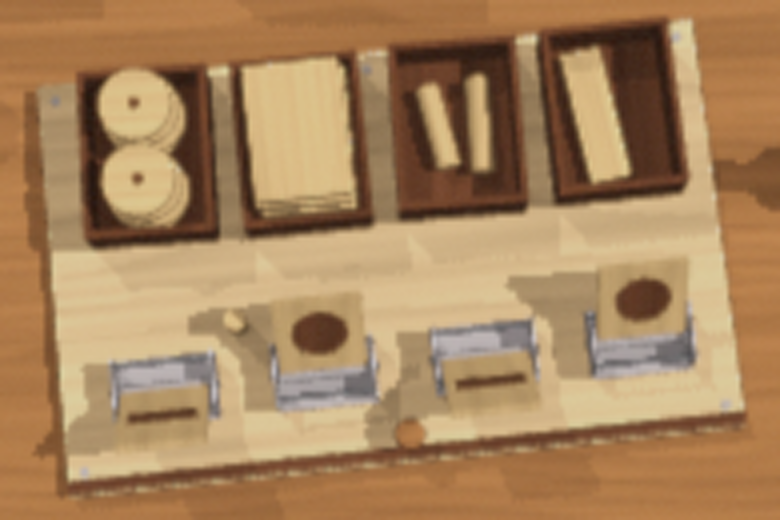

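```bash
cat >> h.py <<'E'
def geo(d):
    P=world(d); out=[]
    for r in ctrl.regions_of(d,'tag_a')[:6]:
        m=cv2.erode(r['mask'].astype(np.uint8),np.ones((3,3)))>0
        Q=P[m&(d['range_z']>0)]; Q=Q[(Q[:,2]>.05)&(Q[:,2]<.1)]
        c=np.median(Q,0)
        for _ in range(4):
            n=np.linalg.svd(Q-Q.mean(0))[2][2]; e=(Q-Q.mean(0))@n; Q=Q[abs(e)<max(.003,np.std(e)*2)]
        n*=np.sign(n[2]); out.append((round(r['score'],2),Q.mean(0),n))
    return out
E
python3 - <<'E'
from h import *
d=ctrl.capture('top')
yaw=[]
for s,c,n in geo(d):
    # face plane is 4mm off mid-plane; move along slope to pin height z=.031
    mid=c-n*.004; hor=n[:2]/np.hypot(*n[:2]); t=(mid[2]-.031)
    # slope direction downhill = +hor ; 
    pin=mid[:2]+hor*t*n[2]/np.hypot(*n[:2])
    print(s,c.round(3),n.round(3),'tilt',np.degrees(np.arccos(n[2])).round(1),'az',np.degrees(np.arctan2(n[1],n[0])).round(1),'pin',pin.round(4))
P=world(d)
for nm in['glue','bin_seats','bin_pegs','bin_slats','board']:
    r=ctrl.regions_of(d,nm)[0]; m=r['mask']&(d['range_z']>0)
    pts=P[m]; print(nm,r['score'],np.percentile(pts,[2,98],axis=0).round(3).tolist())
    if nm=='board' or nm.startswith('bin'):
        print(cv2.minAreaRect((pts[(pts[:,2]>.01)][:,:2]*1000).astype(np.float32)))
E
```

```text
0.83 [ 0.548 -0.248  0.073] [-0.759 -0.061  0.649] tilt 49.6 az -175.4 pin [ 0.5168 -0.25  ]
0.83 [0.454 0.135 0.074] [0.751 0.061 0.657] tilt 48.9 az 4.6 pin [0.4861 0.1379]
0.76 [ 0.476 -0.126  0.074] [0.759 0.061 0.648] tilt 49.6 az 4.6 pin [ 0.5071 -0.1238]
0.7 [0.527 0.009 0.074] [-0.748 -0.056  0.661] tilt 48.6 az -175.7 pin [0.4942 0.0064]
glue 0.72 [[0.62, -0.496, 0.013], [0.673, -0.446, 0.173]]
bin_seats 0.9 [[0.612, -0.03, 0.02], [0.75, 0.074, 0.097]]
((682.4864501953125, 22.419788360595703), (142.37672424316406, 105.99187469482422), 5.149479389190674)
bin_pegs 0.79 [[0.624, -0.156, 0.015], [0.762, -0.055, 0.069]]
((694.8085327148438, -107.71308898925781), (143.21713256835938, 111.04083251953125), 2.3073596954345703)
bin_slats 0.71 [[0.634, -0.286, 0.015], [0.773, -0.179, 0.068]]
((705.5933227539062, -238.83868408203125), (142.1891632080078, 116.72457885742188), 4.673685550689697)
board 0.49 [[0.456, -0.159, 0.037], [0.506, -0.092, 0.096]]
((480.7543029785156, -125.53305053710938), (50.43693542480469, 71.6083984375), 4.83712100982666)
```

Emit:
apply_moves(linear=[[0,0,0],[0,0,0],[0,0,0],[-15,-60,0],[-15,-60,0],[-15,-60,0],[-15,-60,0],[-15,-60,0],[-15,-60,0],[0,0,0]], turn=[[0,0,-9.4],[0,0,-9.4],[0,0,-9.4],[0,0,0],[0,0,0],[0,0,0],[0,0,0],[0,0,0],[0,0,0],[0,0,0]], jaw=1)

```text
clock: 2.2
tool_pos: [0.3865, 0.2416, 0.2362]
eef_rot: [179.8, 0.2, -174.3]
wrist_force: [0.6, 1.0, 0.3]
finger_gap: 0.001
```

```bash
cat >> h.py <<'E'
from scipy.spatial.transform import Rotation as Ro
EX=np.array([.9966,.082,0]);EY=np.array([-.082,.9966,0])
def to(target):
    s=ctrl.read_state(); R=Ro.from_euler('xyz',s['eef_rot'],degrees=True)
    print('clock',round(s['clock'],2),'pos',s['tool_pos'].round(4),'rpy',s['eef_rot'].round(2),'F',s['wrist_force'].round(2),'gap',round(s['finger_gap'],3))
    print('q',s['joint_pos'].round(1))
    print('tool mm',(R.inv().apply(np.array(target)-s['tool_pos'])*1000).round(1))
    Rt=Ro.from_euler('xyz',[180,0,184.7],degrees=True)
    print('tool rotvec',np.degrees((R.inv()*Rt).as_rotvec()).round(2))
P1=np.array([.486,.138,0]);P4=np.array([.517,-.250,0])
E
python3 -c "
from h import *
to(P1-.080*EX+[0,0,.2])"
```

```text
clock 2.2 pos [0.3865 0.2416 0.2362] rpy [ 1.7983e+02  1.6000e-01 -1.7433e+02] F [0.58 0.98 0.29] gap 0.001
q [-37.    7.8   0.9 118.2  -0.2  53.8  59.7]
tool mm [  -8.7 -111.6   35.9]
tool rotvec [0.17 0.15 0.97]
```

Emit:
apply_moves(linear=[[-3,-38,12],[-3,-38,12],[-3,-36,12],[0,0,0],[0,0,35],[0,0,35],[0,0,30],[0,0,0],[0,0,0],[0,0,0]], turn=[[0,0,1],[0,0,0],[0,0,0],[0,0,0],[0,0,0],[0,0,0],[0,0,0],[0,0,0],[0,0,0],[0,0,0]])

```text
clock: 3.45
tool_pos: [0.4105, 0.1435, 0.1018]
eef_rot: [179.2, 0.9, -174.5]
wrist_force: [0.3, 0.3, -1.4]
finger_gap: 0.001
```

```bash
python3 -c "
from h import *
to(P1-.080*EX+[0,0,.092])
for n in('scene','top'):
    d=ctrl.capture(n); save(n+'1.png',d['img'][80:270,130:380] if n=='top' else d['img'][100:300,100:400],2.6)"
```

```text
clock 3.45 pos [0.4105 0.1435 0.1018] rpy [ 179.23    0.9  -174.54] F [ 0.3   0.34 -1.37] gap 0.001
q [-27.8  18.1   5.1 127.9  -3.7  33.   75.6]
tool mm [  5.5 -11.7   9.6]
tool rotvec [0.77 0.89 0.76]
```

View pics/scene1.png

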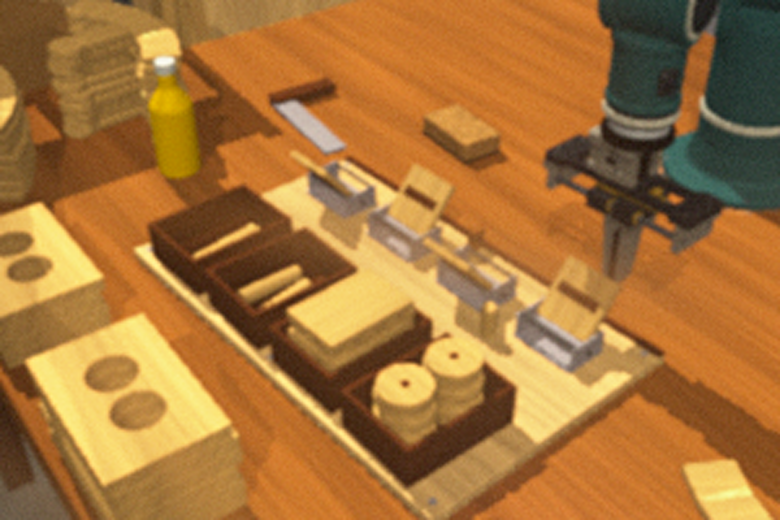

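View pics/top1.png

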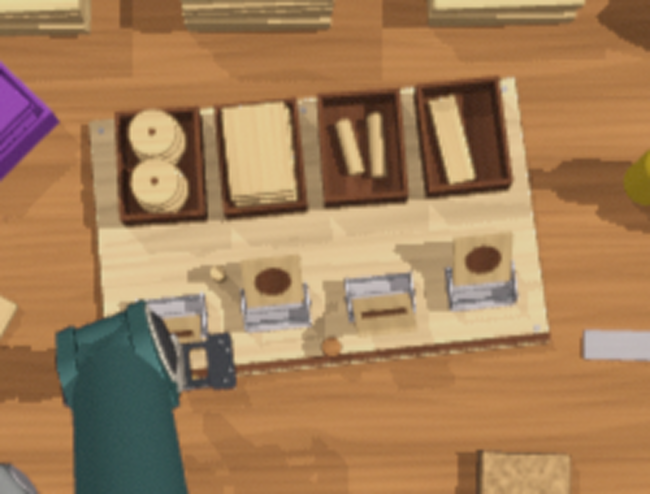

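The scene crop shows the closed fingers at about (620,250), just robot-side of the wheels' tag at (585,285). The top view shows the order wheels/bar, seats/disc, pegs/bar, slats/disc. Only the wheels' and slats' tags are wrong.

Emit:
apply_moves(linear=[[3,-6,5],[2,-5,5],[0,0,0],[-12,0,0],[-12,0,0],[-12,0,0],[-12,0,0],[-12,0,0],[-12,0,0],[0,0,0]], turn=[[0.7,0.8,0.7],[0,0,0],[0,0,0],[0,0,0],[0,0,0],[0,0,0],[0,0,0],[0,0,0],[0,0,0],[0,0,0]])

```text
clock: 4.8
tool_pos: [0.485, 0.1373, 0.092]
eef_rot: [179.9, 0.2, -175.4]
wrist_force: [-0.1, 0.4, 0.7]
finger_gap: 0.007
```

```bash
python3 -c "
from h import *
to(P1+.002*EX+[0,0,.092])
for n in('scene',):
    d=ctrl.capture(n); save(n+'2.png',d['img'][100:300,150:400],3)"
```

```text
clock 4.8 pos [0.485  0.1373 0.092 ] rpy [ 179.94    0.2  -175.38] F [-0.12  0.37  0.7 ] gap 0.007
q [-24.5  24.8   6.  118.7  -4.2  36.5  78.9]
tool mm [-3.1  0.6 -0. ]
tool rotvec [ 0.06  0.2  -0.08]
```

View pics/scene2.png

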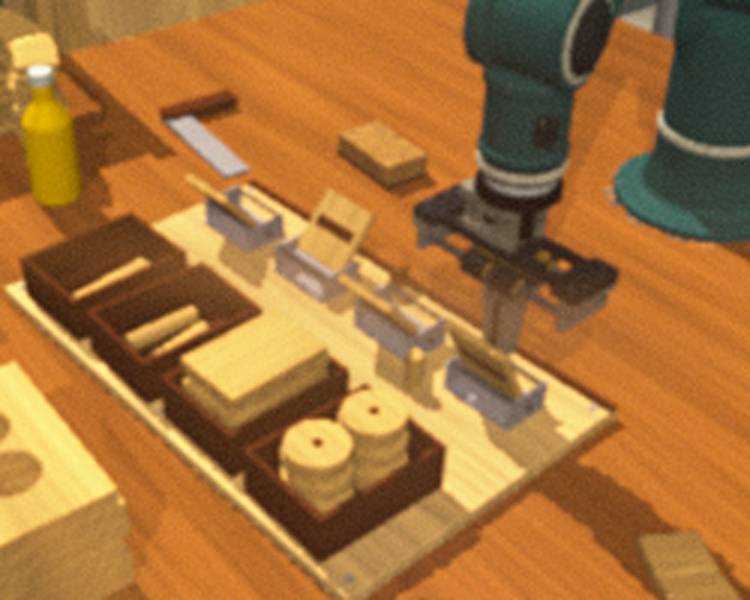

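The wheels' tag at (485,365) now leans toward its bin, so I'll retract and move over to the slats' tag.

Emit:
apply_moves(linear=[[10,0,-20],[0,0,-40],[0,0,-50],[0,0,0],[-15,-58,0],[-15,-58,0],[-15,-58,0],[-15,-58,0],[-15,-58,0],[0,0,0]], turn=[[0,0,0],[0,0,0],[0,0,0],[0,0,0],[0,0,0],[0,0,0],[0,0,0],[0,0,0],[0,0,0],[0,0,0]])

```text
clock: 6.1
tool_pos: [0.5692, -0.1524, 0.1979]
eef_rot: [179.9, -0.5, -174.9]
wrist_force: [0.2, 0.7, -0.3]
finger_gap: 0.002
```

```bash
python3 -c "
from h import *
to(P4+.083*EX+[0,0,.2])"
```

```text
clock 6.1 pos [ 0.5692 -0.1524  0.1979] rpy [ 179.9    -0.46 -174.93] F [ 0.2   0.68 -0.27] gap 0.002
q [-1.000e-01  2.370e+01  1.520e+01  1.032e+02 -7.400e+00  5.450e+01
  1.133e+02]
tool mm [-22.4 -93.1  -2.4]
tool rotvec [ 0.1  -0.46  0.37]
```

Emit:
apply_moves(linear=[[-11,-45,0],[-11,-45,0],[0,-3,0],[0,0,0],[0,0,0],[0,0,0],[0,0,0],[0,0,0],[0,0,0],[0,0,0]], turn=[[0.1,-0.5,0.4],[0,0,0],[0,0,0],[0,0,0],[0,0,0],[0,0,0],[0,0,0],[0,0,0],[0,0,0],[0,0,0]])

```text
clock: 7.35
tool_pos: [0.5971, -0.233, 0.1922]
eef_rot: [179.4, -0.4, -174.7]
wrist_force: [-0.1, 0.2, -0.4]
finger_gap: 0.002
```

```bash
python3 -c "
from h import *
to(P4+.083*EX+[0,0,.092])"
```

```text
clock 7.35 pos [ 0.5971 -0.233   0.1922] rpy [ 179.44   -0.41 -174.69] F [-0.09  0.18 -0.39] gap 0.002
q [  6.9  29.1  15.9  95.8  -9.5  57.  121.5]
tool mm [ -2.4 -11.4 100. ]
tool rotvec [ 0.56 -0.41  0.61]
```

Emit:
apply_moves(linear=[[-2,-10,0],[0,0,0],[0,0,25],[0,0,25],[0,0,25],[0,0,15],[0,0,0],[0,0,0],[0,0,0],[0,0,0]], turn=[[0.5,-0.4,0.6],[0,0,0],[0,0,0],[0,0,0],[0,0,0],[0,0,0],[0,0,0],[0,0,0],[0,0,0],[0,0,0]])

```text
clock: 8.6
tool_pos: [0.6026, -0.2459, 0.1029]
eef_rot: [-179.9, 0.4, -175.5]
wrist_force: [-0.3, -1.1, 0.0]
finger_gap: 0.006
```

```bash
python3 -c "
from h import *
to(P4-.002*EX+[0,0,.092])
for n in('scene',):
    d=ctrl.capture(n); save(n+'3.png',d['img'][80:280,130:380],3)"
```

```text
clock 8.6 pos [ 0.6026 -0.2459  0.1029] rpy [-179.85    0.36 -175.45] F [-0.28 -1.12  0.03] gap 0.006
q [  8.7  35.7  14.7  98.2 -11.6  47.2 123.1]
tool mm [87.7  2.7 10.4]
tool rotvec [-0.15  0.36 -0.15]
```

View pics/scene3.png

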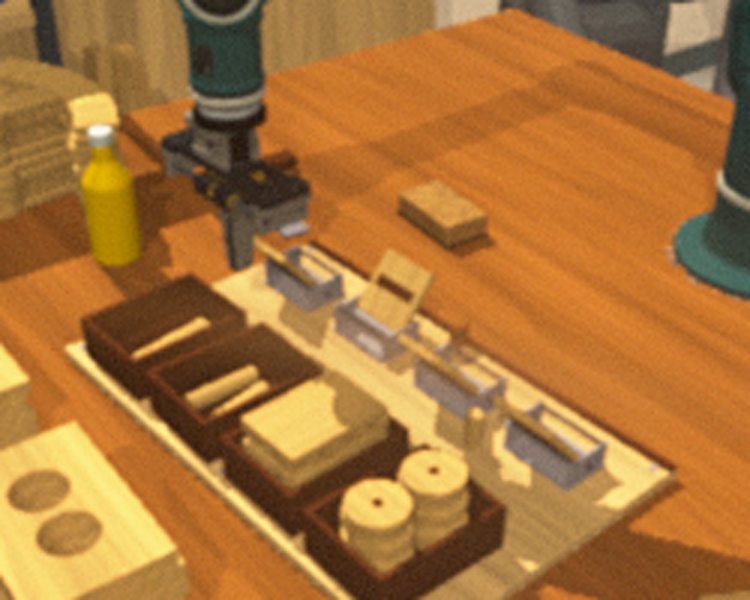

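The fingers at (238,250) are clear on the bin side of the slats' tag edge (258,240), and the wheels' tag (540,430) rests toward its bin. Next I push toward the robot.

Emit:
apply_moves(linear=[[0,2,6],[0,0,5],[0,0,0],[13,0,0],[13,0,0],[13,0,0],[13,0,0],[13,0,0],[13,0,0],[6,0,0]], turn=[[0,0.3,0],[0,0,0],[0,0,0],[0,0,0],[0,0,0],[0,0,0],[0,0,0],[0,0,0],[0,0,0],[0,0,0]])

```text
clock: 9.9
tool_pos: [0.5124, -0.2513, 0.0918]
eef_rot: [-179.8, 0.1, -175.5]
wrist_force: [-0.3, 0.7, 0.5]
finger_gap: 0.004
```

```bash
python3 -c "
from h import *
to(P4-.002*EX+[0,0,.092])
for n in('scene',):
    d=ctrl.capture(n); save(n+'4.png',d['img'][80:280,130:380],3)"
```

```text
clock 9.9 pos [ 0.5124 -0.2513  0.0918] rpy [-1.7983e+02  8.0000e-02 -1.7551e+02] F [-0.34  0.66  0.49] gap 0.004
q [ 11.2  30.3  14.7 110.  -11.1  40.9 126.9]
tool mm [-2.7  0.9 -0.2]
tool rotvec [-0.17  0.08 -0.21]
```

View pics/scene4.png

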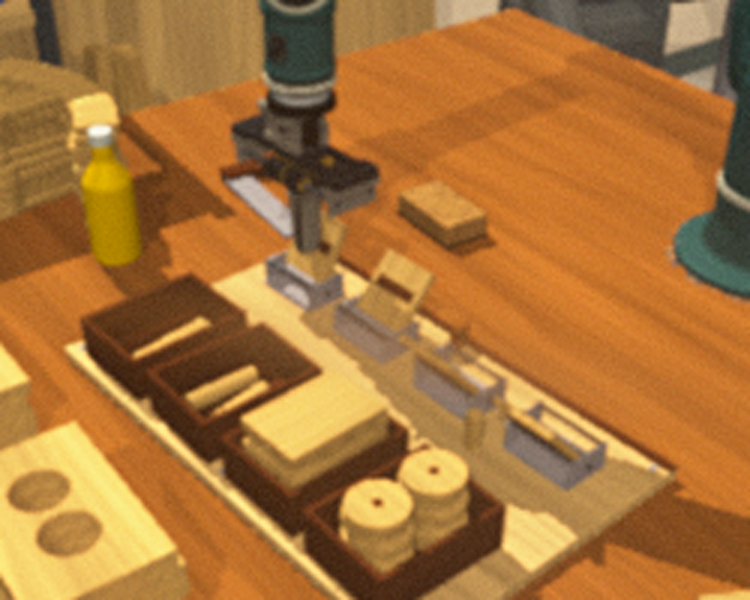

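The slats' tag (320,250) has fallen toward the robot. I'll retract upward and check.

Emit:
apply_moves(linear=[[-10,0,-20],[0,0,-40],[0,0,-50],[0,0,-40],[0,0,0],[40,0,0],[40,0,0],[40,0,0],[0,0,0],[0,0,0]], turn=[[0,0,0],[0,0,0],[0,0,0],[0,0,0],[0,0,0],[0,0,0],[0,0,0],[0,0,0],[0,0,0],[0,0,0]])

```text
clock: 11.2
tool_pos: [0.3991, -0.2577, 0.2415]
eef_rot: [180.0, -0.3, -175.3]
wrist_force: [0.5, -0.9, 0.8]
finger_gap: 0.003
```

```bash
python3 -c "
from h import *
import pickle
print(ctrl.read_state()['tool_pos'])
d=ctrl.capture('scene'); save('scene5.png',d['img'][80:280,130:380],3)
d=ctrl.capture('top'); save('top5.png',d['img'][95:245,145:350],3.8)
for s,c,n in geo(d): print(s,c.round(3),n.round(3))
P=world(d)
o=pickle.load(open('top0.pkl','rb'))
D=np.abs(d['range_z']-o['range_z'])>.01
print(np.argwhere(D[100:235,150:420]).shape)
for nm in['bin_seats','bin_pegs','bin_slats','knob_blank']:
  r=ctrl.regions_of(d,nm)
  for q in r[:2]: print(nm,round(q['score'],2),np.median(P[q['mask']],0).round(3))
m=cv2.absdiff(d['img'],o['img'])[95:245,145:350]; cv2.imwrite('pics/diff5.png',cv2.resize(m,None,fx=3.5,fy=3.5))
"
```

```text
[ 0.39912613 -0.25766324  0.24152866]
0.9 [0.526 0.01  0.073] [-0.743 -0.054  0.667]
0.82 [ 0.476 -0.126  0.074] [0.759 0.067 0.648]
0.65 [0.515 0.14  0.074] [-0.751 -0.058  0.657]
0.64 [ 0.486 -0.252  0.074] [0.759 0.057 0.649]
(5268, 2)
bin_seats 0.76 [0.674 0.02  0.089]
bin_seats 0.76 [0.728 0.364 0.073]
bin_pegs 0.56 [ 0.696 -0.107  0.028]
bin_slats 0.6 [ 0.709 -0.236  0.031]
bin_slats 0.43 [ 0.491 -0.252  0.069]
```

View pics/top5.png

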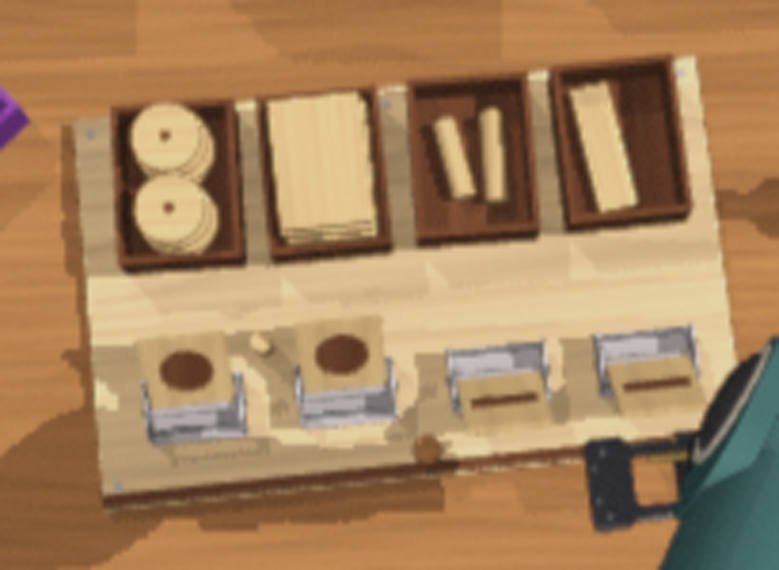

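View pics/scene5.png

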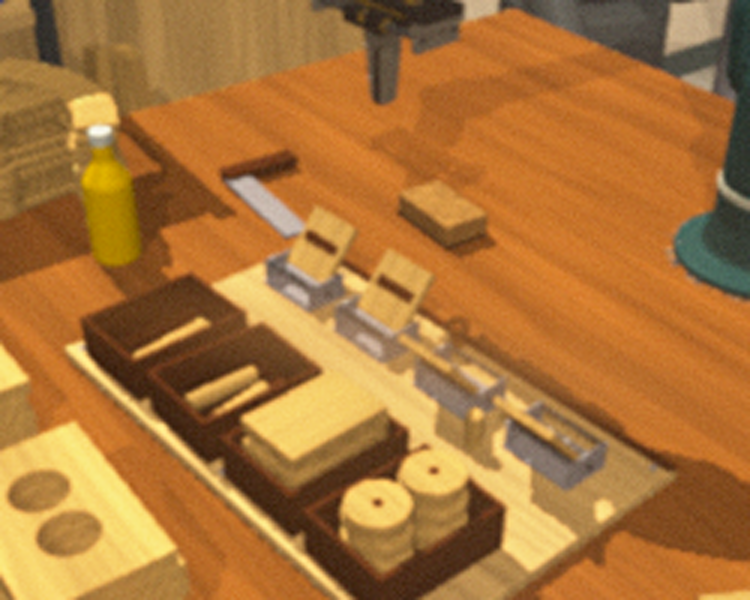

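The top view shows discs at (185,370) and (342,353) in front of wheels and seats, and bars at (505,398) and (655,380) in front of pegs and slats. All four tags lie on their stops, and the arm is clear of everything.

```bash
python3 -c "
from h import *
print(ctrl.hand_in())"
```

```text
the job is handed in; nothing more can be done
None
```

The stock board is up to date and handed in, at about 11.3 s of the 48 s allowed. With the gripper shut, I pushed over the two wrong tags by their free edges:
- **Wheels' tag:** it showed the bar and now shows the disc.
- **Slats' tag:** it showed the disc and now shows the bar.

The seats' tag (disc) and the pegs' tag (bar) were already right, and I left them alone.

**Last checks:** both cameras show the discs in front of wheels and seats, and the bars in front of pegs and slats. Each tag lies at its rest angle. The seats, pegs and slats bins measured within about 2 mm of where they started. The arm was clear, and wrist force was at most about 1.5 N at every reading I took.

**Checks that failed or fell short:**
- **Knob:** the network did not find it in the last picture, but by eye it stands in its place.
- **By eye only:** I checked the wheels bin and the dowel stub by eye, and did not re-measure the other loose things.
- **Depth comparison:** comparing depth before and after told me nothing, because the arm was in view.

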